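# Pack out a mending press and hold the join shut

### The job

The two sherds in the small mending press have to be pressed together, but with only one wooden spacer in the gap between its jaw and its sprung carriage, the jaw's stroke is too short to close the join. Stand one more spacer at a time, upright and square, in line between the jaw and the carriage, until pushing the jaw along by its post closes the join fully; then finish while still holding the jaw pushed home, so that the spacers stay clamped and the sherds stay together, as the carriage springs back if let go. Press firmly but do not slam, do not touch the carriage or its sherd, leave unneeded spacers standing clear of the press, and do not disturb the loupe or the bottle.

Things in the scene. Friction and masses are not known exactly. Their poses are not given: they have to be found in the camera images.
- gap_line (a point): point on the press bed, turned with it. The bed is a plywood board 80 x 300 x 12 mm, its top 12 mm above the table; the press works along this frame's +y (roughly to the robot's left). The point lies on the bed's centre line where the carriage's flat face stands when the carriage is open (joint 0), 21 mm above the board; x across the bed, z up
- carriage_face (a point): centre of the carriage's flat aluminium push face (26 mm wide, 36 mm tall, its top 37 mm above the board), which looks to -y of the press; it carries the one sherd (a 50 mm wide cradle begins 12 mm behind the face)
- carriage (a joint): travel of the carriage along +y of the press, m: 0 = open (as at the start), 0.005 = fully closed, sherds together (hard stop). A spring pushes it back: 3 N at 0, 6 N at 0.005
- jaw_face (a point): centre of the jaw's flat aluminium face (26 mm wide, 36 mm tall), which looks to +y of the press; the gap is between it and the carriage face, and is 46 to 71 mm wide at the start, with one 16 mm spacer in it. The jaw and carriage do not stop each other directly, only spacers carry the push
- jaw_post (a point): centre of the grip on the jaw's upright black post, 16 mm (x) x 14 mm (y), free from 42 mm to 81 mm above the table; this point is 64 mm above the table and 24 mm behind the jaw face (toward -y of the press); the grey press head it slides in is 42 mm tall above the table, and begins 20 mm behind the post's centre at the start (toward -y); the jaw plate is 12 mm thick
- jaw (a joint): travel of the jaw along +y of the press, m: 0 = drawn back (start), 0.034 = end of its stroke; friction about 1 N, no spring, it stays where it is left
- spacer_in_mid (a point): plain wooden spacer block, standing in the press near the carriage face at the start: 54 mm (its x) x 16 mm thick (its y) x 42 mm tall (its z), 35 to 70 g. Point at its centre, half-way up
- spacer_a_mid (a point): plain wooden spacer block, standing on the table at the start, one of three spare ones: 54 mm (its x) x 16 mm thick (its y) x 42 mm tall (its z), 35 to 70 g. Point at its centre, half-way up
- spacer_b_mid (a point): plain wooden spacer block, standing on the table at the start, one of three spare ones: 54 mm (its x) x 16 mm thick (its y) x 42 mm tall (its z), 35 to 70 g. Point at its centre, half-way up
- spacer_c_mid (a point): plain wooden spacer block, standing on the table at the start, one of three spare ones: 54 mm (its x) x 16 mm thick (its y) x 42 mm tall (its z), 35 to 70 g. Point at its centre, half-way up
- bed: the press bed with its fixed sherd rest at the +y end; origin 40 mm from point gap_line toward -y, on the underside; same axes
- loupe: bystander: black eye loupe, 35 mm across, 34 mm tall, to the left
- bottle: bystander: small amber bottle, 53 mm across, 106 mm tall, to the right
Mind the look-alikes: they are no part of the job. Leave any turquoise look-alike of the part that bears spacer_a_mid alone. What is shaped like the part that bears spacer_c_mid but blue is not meant.

How it is judged (in metres and radians):
On the way:
1. a spare spacer stands upright on the bed, in line in the gap (((x of spacer_a_mid in the frame of bed between -0.013 and 0.013 m and angle between the y axis of spacer_a and the y axis of bed, either way round below 0.2 rad and angle between spacer_a's own z axis and vertical below 0.2 rad and y of spacer_a_mid in the frame of bed between -0.035 and 0.045 m and z of spacer_a_mid in the frame of bed below 0.037 m) or (x of spacer_b_mid in the frame of bed between -0.013 and 0.013 m and angle between the y axis of spacer_b and the y axis of bed, either way round below 0.2 rad and angle between spacer_b's own z axis and vertical below 0.2 rad and y of spacer_b_mid in the frame of bed between -0.035 and 0.045 m and z of spacer_b_mid in the frame of bed below 0.037 m) or (x of spacer_c_mid in the frame of bed between -0.013 and 0.013 m and angle between the y axis of spacer_c and the y axis of bed, either way round below 0.2 rad and angle between spacer_c's own z axis and vertical below 0.2 rad and y of spacer_c_mid in the frame of bed between -0.035 and 0.045 m and z of spacer_c_mid in the frame of bed below 0.037 m))), for 0.2 s.
At the end, for the whole second after the job is handed in: Carriage held within 1 mm of its 5 mm travel; fingers on jaw, jaw on a spacer, spacer on carriage each over 2 N; first spacer and one or more others in the gap, upright and square within 0.2 rad, within 13 mm of the centre line; the rest stand on the table 100 mm or more from the bed centre (value of joint carriage above 0.004 m and (contact force between jaw and spacer_in above 2 N or contact force between jaw and spacer_a above 2 N or contact force between jaw and spacer_b above 2 N or contact force between jaw and spacer_c above 2 N) and (contact force between carriage and spacer_in above 2 N or contact force between carriage and spacer_a above 2 N or contact force between carriage and spacer_b above 2 N or contact force between carriage and spacer_c above 2 N) and contact force between the fingers and jaw above 2 N and x of spacer_in_mid in the frame of bed between -0.013 and 0.013 m and angle between the y axis of spacer_in and the y axis of bed, either way round below 0.2 rad and angle between spacer_in's own z axis and vertical below 0.2 rad and y of spacer_in_mid in the frame of bed between -0.035 and 0.045 m and z of spacer_in_mid in the frame of bed below 0.037 m and ((x of spacer_a_mid in the frame of bed between -0.013 and 0.013 m and angle between the y axis of spacer_a and the y axis of bed, either way round below 0.2 rad and angle between spacer_a's own z axis and vertical below 0.2 rad and y of spacer_a_mid in the frame of bed between -0.035 and 0.045 m and z of spacer_a_mid in the frame of bed below 0.037 m) or (x of spacer_b_mid in the frame of bed between -0.013 and 0.013 m and angle between the y axis of spacer_b and the y axis of bed, either way round below 0.2 rad and angle between spacer_b's own z axis and vertical below 0.2 rad and y of spacer_b_mid in the frame of bed between -0.035 and 0.045 m and z of spacer_b_mid in the frame of bed below 0.037 m) or (x of spacer_c_mid in the frame of bed between -0.013 and 0.013 m and angle between the y axis of spacer_c and the y axis of bed, either way round below 0.2 rad and angle between spacer_c's own z axis and vertical below 0.2 rad and y of spacer_c_mid in the frame of bed between -0.035 and 0.045 m and z of spacer_c_mid in the frame of bed below 0.037 m)) and ((x of spacer_a_mid in the frame of bed between -0.013 and 0.013 m and angle between the y axis of spacer_a and the y axis of bed, either way round below 0.2 rad and angle between spacer_a's own z axis and vertical below 0.2 rad and y of spacer_a_mid in the frame of bed between -0.035 and 0.045 m and z of spacer_a_mid in the frame of bed below 0.037 m) or (horizontal distance between spacer_a_mid and bed above 0.1 m and height (world z) of spacer_a_mid below 0.03 m and angle between spacer_a's own z axis and vertical below 0.2 rad)) and ((x of spacer_b_mid in the frame of bed between -0.013 and 0.013 m and angle between the y axis of spacer_b and the y axis of bed, either way round below 0.2 rad and angle between spacer_b's own z axis and vertical below 0.2 rad and y of spacer_b_mid in the frame of bed between -0.035 and 0.045 m and z of spacer_b_mid in the frame of bed below 0.037 m) or (horizontal distance between spacer_b_mid and bed above 0.1 m and height (world z) of spacer_b_mid below 0.03 m and angle between spacer_b's own z axis and vertical below 0.2 rad)) and ((x of spacer_c_mid in the frame of bed between -0.013 and 0.013 m and angle between the y axis of spacer_c and the y axis of bed, either way round below 0.2 rad and angle between spacer_c's own z axis and vertical below 0.2 rad and y of spacer_c_mid in the frame of bed between -0.035 and 0.045 m and z of spacer_c_mid in the frame of bed below 0.037 m) or (horizontal distance between spacer_c_mid and bed above 0.1 m and height (world z) of spacer_c_mid below 0.03 m and angle between spacer_c's own z axis and vertical below 0.2 rad))); the arm keeps its last pose, push and grip.
It fails at once if the carriage is pressed or slammed with more than 60 N (contact force between carriage and spacer_in above 60 N or contact force between carriage and spacer_a above 60 N or contact force between carriage and spacer_b above 60 N or contact force between carriage and spacer_c above 60 N).
It fails at once if the robot touches the carriage or its sherd (contact force between the arm and carriage above 1 N).
It fails at once if the robot's fingers touch the carriage or its sherd (contact force between the fingers and carriage above 1 N).
It fails at once if the loupe or the bottle is displaced by more than 30 mm (distance of any of loupe, bottle from where it was at the start of the episode above 0.03 m).
It also fails if it takes over 64 s, if anything falls off the work surface, if the arm or the gripper's body presses on something with over 40 N, if the wrist force passes 120 N, or if a joint passes its speed limit or range.

### The arm

A 7-joint arm with a two-finger parallel gripper is mounted at the origin on a cart in front of the work surface, level with it; the furniture and walls round the work are solid. World frame = base frame: x ahead of the robot, y to its left, z up, the work surface at z = 0. Lengths are in mm, angles in rad, forces in N, time in s.
With the tool pointing down it reaches from about 425 to 875 mm from the base axis. Payload 8.4 kg.
Tool frame: the origin (TCP) lies midway between the tips of the shut fingers; the grasp point (between the pads) lies 19 mm behind it; z points along the fingers, x is the direction in which the jaws open and shut, and the axes are right-handed (so a half turn about z gives the same grasp; the last joint's range is limited). The gripper opens to 87 mm and grips with 3 to 60 N. Pads are 19 mm wide; open, the fingers measure 117 mm over their backs; the gripper's body (75 mm by 190 mm) begins 51 mm behind the grasp point.
Start: joints at [1.03, 0.333, 0.04, 1.465, -0.013, 1.343, -0.059], TCP at [277.893, -587.57, 222.546] pointing down, gripper open.
Joint ranges: [-2.58, 2.58], [-0.38, 2.09], [-1.3, 1.39], [0.25, 2.4], [-1.5, 4.64], [0.08, 2.09], [-2.65, 2.65]. Speed limits (rad/s): [2.22, 2.22, 2.79, 2.79, 3.14, 3.14, 3.14].

### API

Orientations are given as a unit quaternion [x, y, z, w].
In Python, from plant import telemetry, vision, workorder gives the robot as it stands.
- The arm moves only by the tool move_arm, never from a script. Its argument "moves" is a list of rows, each a list of 5 numbers: the closure in counts, from 0 (fully open) to 255 (shut), then the shift along the world's x, y, z in mm, then the turn about the world's z in rad. A call has exactly 10 rows; each row is the pose to reach, as a shift and turn from the pose measured when the call began; what a row does not reach only later rows make up. A row lasts 1/10 s, in which the tool goes at most 50 mm and 8.59 degrees, less where a joint would pass 70% of its speed; a pose out of reach is approached as far as the arm can. A call with a gripper value outside its range is refused whole. The fingers move at their own pace and stop on an object; the grip force is fixed at half the most. Time passes only in rows, so rows that repeat a pose let the fingers close, or fill a call up. It gives the time, the measured TCP pose, the force and the opening at its end, in the units of the state.
- telemetry.get_state(): the state, without advancing time (a new reading comes with each control period).
- vision.snapshot(name): name is "side" or "top"; returns the picture (480x640x3 uint8, blue, green, red); there is no depth.
- vision.camera_info(name): a dict with "fx", "fy", "cx", "cy" (pixels), "rvec" (rotation vector, rad) and "tvec" (3), from world to camera coordinates, as OpenCV has them. Camera axes: x right, y down, z forward; pixel columns grow to the right and rows downward; lengths in mm; the calibration is good to about 2 mm. A picture is of the moment at which its call begins. camera_info takes no time and is no camera call.
- workorder.close_job(): hands the job in, once; it reports no verdict.
The state is a dict: "t": time; "joint_positions": joint angles; "joint_velocities": joint speeds; "effort": joint torques, N m; "tool_pos": TCP position; "tcp_rot": TCP orientation; "force": force on the tool from outside, world axes, zero at the start; "wrist_torque": the same for the moment, N m; "gripper_width": finger opening in mm.
Only numpy, scipy, OpenCV 4.12 (cv2) and the standard library are available. Lean on these libraries where they do the work, as an engineer would, in place of code of your own. Each camera call takes 0.05 s, during which the arm holds its last target.

## Working session

There is one attempt and no reset: what is moved stays moved. The work goes in short steps, Python scripts to look and compute and a tool call to move; the robot and the scene stay as the last step left them, time stands still between calls to the robot, and variables do not carry over. Pictures are saved under pics/ and viewed, and the job is handed in when it is done.

Besides the shell and the picture viewer there is one more tool, called after "Emit:" as name(argument=value, ...) on one line, values as JSON. move_arm: Moves the arm, as the interface text tells. Its arguments: {"type":"object","properties":{"moves":{"type":"array"}},"required":["moves"]}

```bash
mkdir -p pics; ls; python3 - <<'E'
from plant import telemetry, vision
import cv2
print(telemetry.get_state())
for n in("top","side"):
    i=vision.snapshot(n);cv2.imwrite(f"pics/{n}0.png",i);print(n,vision.camera_info(n))
E
```

```text
pics
{'t': 0.0, 'joint_positions': array([ 1.02980794,  0.33391941,  0.03987233,  1.46626742, -0.01338473,
        1.34331286, -0.05850236]), 'joint_velocities': array([-1.19553676e-03, -2.28715432e-03, -1.05994241e-03,  6.62745955e-06,
       -6.96112411e-04, -2.92340079e-04,  2.29078691e-03]), 'effort': array([-1.08355514e-03, -6.56340265e+01,  1.33478589e+00, -4.03809392e+01,
       -5.99204306e-02,  4.45510133e-02,  1.27574285e-04]), 'tool_pos': array([ 277.67831121, -587.17920379,  221.65565731]), 'tcp_rot': array([ 8.44849865e-01, -5.35002834e-01, -7.24972417e-04, -3.84527907e-04]), 'force': array([ 0.23640966, -0.69414797, -0.05214144]), 'wrist_torque': array([0.04664815, 0.00318313, 0.017374  ]), 'gripper_width': 87.15205783055228}
top {'fx': 457.6507701064721, 'fy': 457.6507701064721, 'cx': 323.384933977031, 'cy': 245.75348775485597, 'rvec': array([ 2.19831491, -2.18321661,  0.10200221]), 'tvec': array([ 62.34281221, 543.79361624, 887.03303362])}
side {'fx': 581.6922485293795, 'fy': 581.6922485293795, 'cx': 309.87520330816744, 'cy': 229.14987543346635, 'rvec': array([ 0.51077346, -2.64706016,  1.23957943]), 'tvec': array([ 541.63934907,  154.90000527, 1034.26891411])}
```

View pics/top0.png

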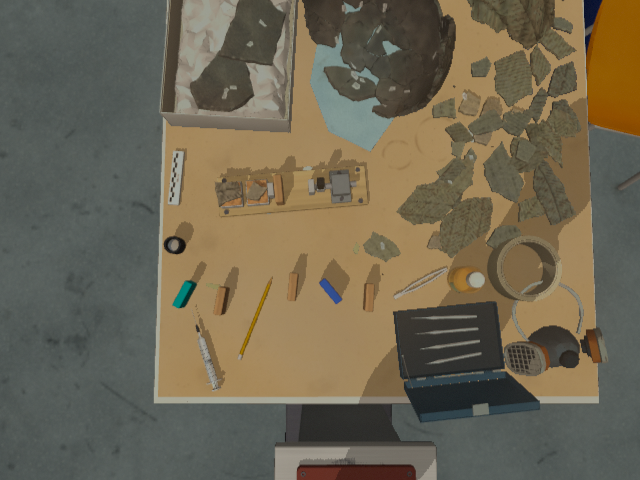

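View pics/side0.png

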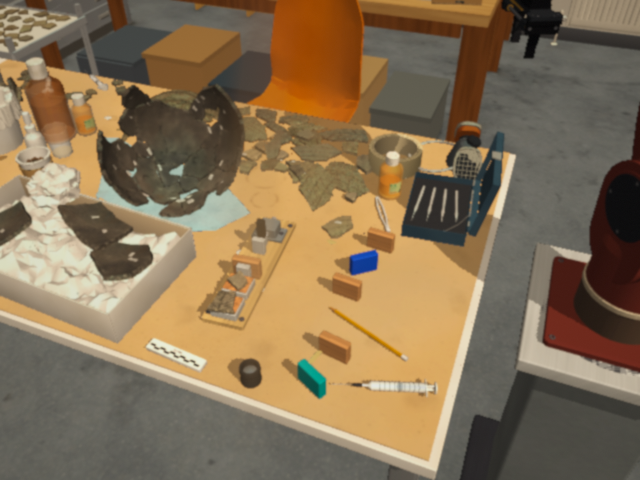

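The top view shows the bed from (218,197) to (368,185), with the spare spacers at about (221,300), (293,286) and (369,297). The turquoise and blue look-alikes are at (183,294) and (330,291). The loupe is at (174,244) and the bottle at (466,278).

```bash
cat > h.py <<'E'
import cv2,numpy as np
from plant import vision
def cam(n):
    c=vision.camera_info(n);K=np.array([[c['fx'],0,c['cx']],[0,c['fy'],c['cy']],[0,0,1.]])
    return K,np.array(c['rvec'],float),np.array(c['tvec'],float)
def ray(n,px,z):
    K,r,t=cam(n);R=cv2.Rodrigues(r)[0];C=-R.T@t
    d=R.T@np.linalg.inv(K)@np.array([px[0],px[1],1.]);return C+d*(z-C[2])/d[2]
def proj(n,P):
    K,r,t=cam(n);return cv2.projectPoints(np.array(P,float).reshape(-1,1,3),r,t,K,None)[0].reshape(-1,2)
def crop(src,x0,y0,w,h,s,out):
    i=cv2.imread(src)[y0:y0+h,x0:x0+w];i=cv2.resize(i,None,fx=s,fy=s,interpolation=cv2.INTER_CUBIC)
    for k in range(0,w,10):
        cv2.line(i,(k*s,0),(k*s,4 if k%50 else 12),(255,255,255),1)
        if k%20==0: cv2.putText(i,str(x0+k),(k*s,22),0,.4,(255,255,255),1)
    for k in range(0,h,10):
        cv2.line(i,(0,k*s),(6,k*s),(255,255,255),1); cv2.putText(i,str(y0+k),(8,k*s+4),0,.4,(255,255,255),1)
    cv2.imwrite(out,i)
E
python3 - <<'E'
from h import *
crop("pics/top0.png",210,155,165,65,4,"pics/t_bed.png")
crop("pics/top0.png",205,260,180,60,4,"pics/t_sp.png")
crop("pics/side0.png",195,210,110,120,5,"pics/s_bed.png")
crop("pics/side0.png",290,215,120,160,4,"pics/s_sp.png")
E
```

```text
(no output)
```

View pics/t_bed.png

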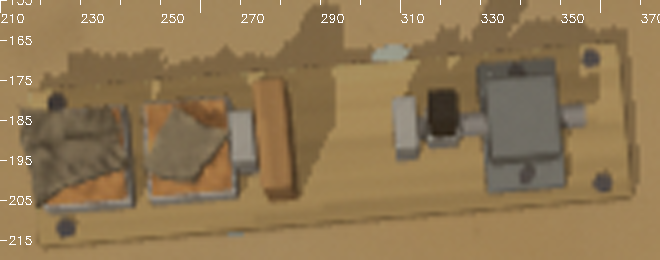

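View pics/t_sp.png

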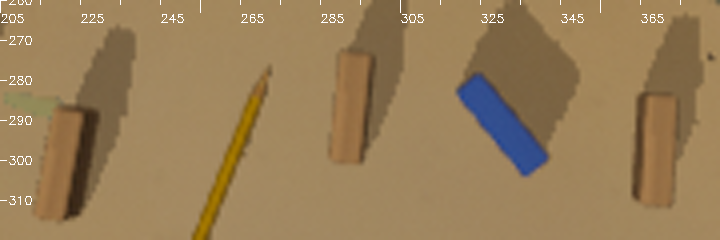

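View pics/s_bed.png

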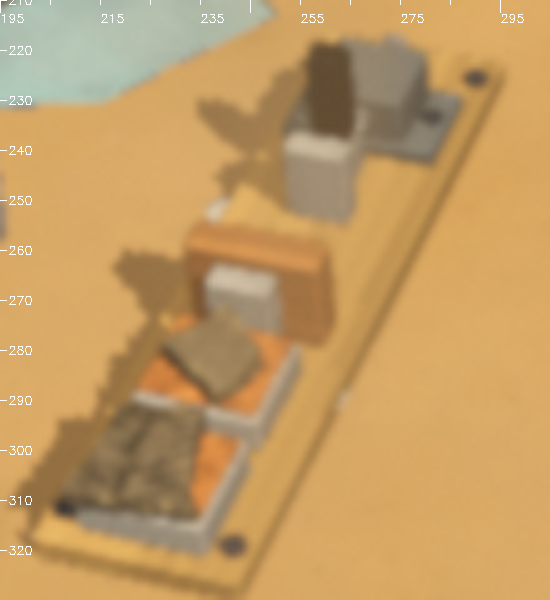

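View pics/s_sp.png

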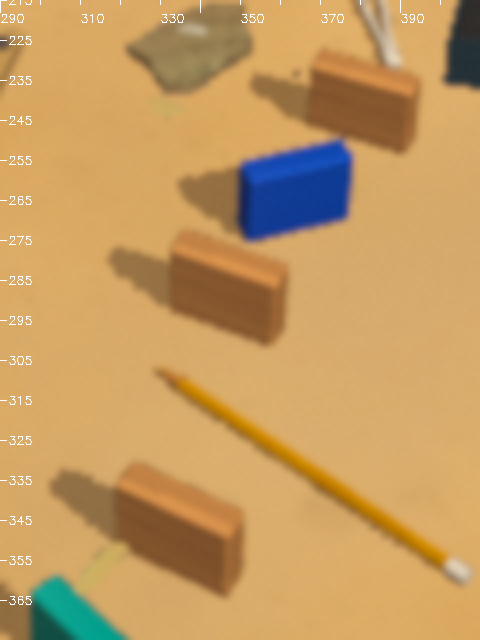

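```bash
cat >> h.py <<'E'
def boxpts(c,yaw,dx,dy,z0,z1):
    R=np.array([[np.cos(yaw),-np.sin(yaw)],[np.sin(yaw),np.cos(yaw)]])
    q=np.array([[-1,-1],[1,-1],[1,1],[-1,1]])*[dx/2,dy/2]@R.T+np.array(c)
    return np.vstack([np.c_[q,[z0]*4],np.c_[q,[z1]*4]])
def fitbox(obs,dx,dy,z):
    # obs: list of (cam,[4 px in order],) top face corners; returns cx,cy,yaw,res
    from scipy.optimize import least_squares
    import itertools
    w=np.array([ray(n,p,z)[:2] for n,ps in obs for p in ps]);c0=w[:4].mean(0)
    best=None
    for y0 in np.linspace(-3.1,3.1,13):
        def f(v):
            P=boxpts(v[:2],v[2],dx,dy,z,z)[4:]
            return np.concatenate([(proj(n,P)-np.array(ps)).ravel() for n,ps in obs])
        s=least_squares(f,[*c0,y0])
        if best is None or s.cost<best.cost: best=s
    return best.x,np.sqrt(2*best.cost/len(best.fun))
def wire(img,n,P,x0,y0,s,col):
    p=((proj(n,P)-[x0,y0]+.5)*s).astype(int)
    for a,b in [(0,1),(1,2),(2,3),(3,0),(4,5),(5,6),(6,7),(7,4),(0,4),(1,5),(2,6),(3,7)]:
        cv2.line(img,tuple(map(int,p[a])),tuple(map(int,p[b])),col,1)
E
python3 - <<'E'
from h import *
for n in("top","side"):
    K,r,t=cam(n);print(n,-cv2.Rodrigues(r)[0].T@t)
def c(x0,y0,s,l): return [(x0+a/s-.5,y0+b/s-.5) for a,b in l]
# order: (-x,-y),(+x,-y),(+x,+y),(-x,+y) -> in top: (bottom right),(top right),(top left),(bottom left)
T=lambda l:("top",c(205,260,4,l))
S=lambda l:("side",c(290,215,4,l))
sp={'left':[T([(67,218),(84,110),(53,106),(34,214)]),S([(228,535),(118,485),(136,462),(243,514)][:0] or [])],}
quad={'left':[(66,218),(83,110),(53,106),(34,214)],
 'mid':[(361,163),(373,54),(342,50),(331,161)],
 'right':[(672,206),(675,94),(644,94),(641,205)]}
for k,q in quad.items(): print(k,fitbox([T(q)],54,16,42))
squad={'left':[(226,535),(118,484),(136,462),(243,512)],'mid':[(276,291),(170,252),(184,230),(287,265)],'right':[(407,97),(314,67),(326,48),(419,77)]}
for k,q in squad.items(): print(k,'side',fitbox([S(q)],54,16,42), "both",fitbox([T(quad[k])],54,16,42)[0])
B=lambda l:("top",c(210,155,4,l))
print('in',fitbox([B([(299,195),(285,77),(254,80),(268,198)])],54,16,54))
print('bed',fitbox([B([(632,194),(622,33),(32,88),(40,246)])],80,300,12))
print('jawplate',[ray("top",p,49) for p in c(210,155,4,[(393,97),(398,158)])])
print('carr',[ray("top",p,49) for p in c(210,155,4,[(251,112),(257,171)])])
print('post',ray("top",c(210,155,4,[(443,111)])[0],81))
E
```

```text
top [474.40838657  81.30759979 924.52770807]
side [229.85242906 846.39247172 786.04518156]
left (array([ 4.36370666e+02,  2.64667759e+02, -1.40363198e-01]), np.float64(0.4671247057871719))
mid (array([ 4.63362614e+02,  1.25361760e+02, -9.29647441e-02]), np.float64(0.33884281923315474))
right (array([ 4.43792187e+02, -2.18081548e+01, -2.70940537e-02]), np.float64(0.2483486722488763))
left side (array([ 4.33317690e+02,  2.64055143e+02, -1.40508249e-01]), np.float64(5.460293286355752)) both [ 4.36370666e+02  2.64667759e+02 -1.40363198e-01]Traceback (most recent call last):
  File "<stdin>", line 14, in <module>
  File "h.py", line 33, in fitbox
    s=least_squares(f,[*c0,y0])
    return func(*args, **kwargs)
    result = trf(vector_fun.fun, vector_fun.jac, x0, f0, J0, lb, ub, ftol, xtol,
                 gtol, max_nfev, x_scale, loss_function, tr_solver,
                 tr_options.copy(), verbose, callback=callback_wrapped)
    return trf_no_bounds(
        fun, jac, x0, f0, J0, ftol, xtol, gtol, max_nfev, x_scale,
        loss_function, tr_solver, tr_options, verbose, callback=callbac
[... 825 characters left out ...]
                ~~~~~~~~^^^^^^^^^^^^^^^^^^^^^^^^^^^^^^
    return np.atleast_1d(self.fun(x))
                         ~~~~~~~~^^^
    return self.f(x, *self.args, **self.kwargs)
           ~~~~~~^^^^^^^^^^^^^^^^^^^^^^^^^^^^^^
  File "h.py", line 32, in f
    return np.concatenate([(proj(n,P)-np.array(ps)).ravel() for n,ps in obs])
                            ~~~~^^^^^
  File "h.py", line 10, in proj
    K,r,t=cam(n);return cv2.projectPoints(np.array(P,float).reshape(-1,1,3),r,t,K,None)[0].reshape(-1,2)
          ~~~^^^
  File "h.py", line 4, in cam
    c=vision.camera_info(n);K=np.array([[c['fx'],0,c['cx']],[0,c['fy'],c['cy']],[0,0,1.]])
ValueError: time passes only in moves, steps and waits
```

```bash
python3 - <<'E'
s=open('h.py').read()
a=s.index('def cam');b=s.index('def ray')
s=s[:a]+'''CI={'top':(457.6507701064721,457.6507701064721,323.384933977031,245.75348775485597,[2.19831491,-2.18321661,0.10200221],[62.34281221,543.79361624,887.03303362]),
'side':(581.6922485293795,581.6922485293795,309.87520330816744,229.14987543346635,[0.51077346,-2.64706016,1.23957943],[541.63934907,154.90000527,1034.26891411])}
def cam(n):
    a,b,c,d,r,t=CI[n];return np.array([[a,0,c],[0,b,d],[0,0,1.]]),np.array(r),np.array(t)
'''+s[b:]
open('h.py','w').write(s)
E
python3 - <<'E'
from h import *
np.set_printoptions(precision=3,suppress=True)
def c(x0,y0,s,l): return [(x0+a/s-.5,y0+b/s-.5) for a,b in l]
T=lambda l:("top",c(205,260,4,l))
S=lambda l:("side",c(290,215,4,l))
quad={'left':[(66,218),(83,110),(53,106),(34,214)],
 'mid':[(361,163),(373,54),(342,50),(331,161)],
 'right':[(672,206),(675,94),(644,94),(641,205)]}
squad={'left':[(243,512),(136,462),(118,484),(226,535)],'mid':[(287,265),(184,230),(170,252),(276,291)],'right':[(419,77),(326,48),(314,67),(407,97)]}
for k,q in squad.items(): print(k,'top',fitbox([T(quad[k])],54,16,42),'side',fitbox([S(q)],54,16,42), "both",fitbox([T(quad[k]),S(q)],54,16,42))
B=lambda l:("top",c(210,155,4,l))
print('in',fitbox([B([(299,195),(285,77),(254,80),(268,198)])],54,16,54))
bed,e=fitbox([B([(632,194),(622,33),(32,88),(40,246)])],80,300,12)
print('bed',bed,e)
def rel(p): 
    d=np.array(p[:2])-bed[:2];cs,sn=np.cos(bed[2]),np.sin(bed[2]);return np.array([d[0]*cs+d[1]*sn,-d[0]*sn+d[1]*cs])
print('in rel',rel(fitbox([B([(299,195),(285,77),(254,80),(268,198)])],54,16,54)[0]))
for nm,z,l in [('jawplate',49,[(393,97),(398,158)]),('carr',49,[(251,112),(257,171)]),('post',81,[(443,111)])]:
    for p in c(210,155,4,l):
        q=ray("top",p,z);print(nm,q,rel(q))
i=cv2.imread("pics/top0.png")[155:220,210:375];i=cv2.resize(i,None,fx=4,fy=4,interpolation=cv2.INTER_CUBIC)
wire(i,"top",boxpts(bed[:2],bed[2],80,300,0,12),210,155,4,(0,0,255));cv2.imwrite("pics/o1.png",i)
i=cv2.imread("pics/side0.png")[210:330,195:305];i=cv2.resize(i,None,fx=5,fy=5,interpolation=cv2.INTER_CUBIC)
wire(i,"side",boxpts(bed[:2],bed[2],80,300,0,12),195,210,5,(0,0,255));cv2.imwrite("pics/o2.png",i)
E
```

```text
left top (array([436.371, 264.668,  -0.14 ]), np.float64(0.4671247300688952)) side (array([433.308, 264.204,  -0.183]), np.float64(0.7985279413249545)) both (array([434.623, 264.327,  -0.161]), np.float64(0.9240175729123977))
mid top (array([463.363, 125.362,  -0.093]), np.float64(0.3388428351654959)) side (array([460.659, 126.714,  -0.097]), np.float64(0.4680266309480473)) both (array([462.046, 125.726,  -0.095]), np.float64(0.667586903170339))
right top (array([443.792, -21.808,  -0.027]), np.float64(0.24834867958584422)) side (array([441.095, -22.666,  -0.129]), np.float64(0.7222887997673034)) both (array([442.469, -22.18 ,  -0.058]), np.float64(0.8509127406683048))
in (array([649.855, 153.427,   0.128]), np.float64(0.7281703802334751))
bed [657.318 128.625   0.099] 0.6137895396068904
in rel [-4.98  25.417]
jawplate [671.239  97.713  49.   ] [ 10.803 -32.135]
jawplate [641.345  95.032  49.   ] [-19.21  -31.854]
carr [663.182 166.325  49.   ] [ 9.555 36.937]
carr [634.348 163.01   49.   ] [-19.466  36.483]
post [657.65   73.713  81.   ] [ -5.087 -54.677]
```

View pics/o1.png

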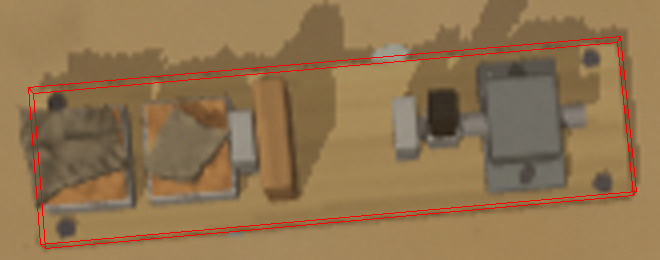

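View pics/o2.png

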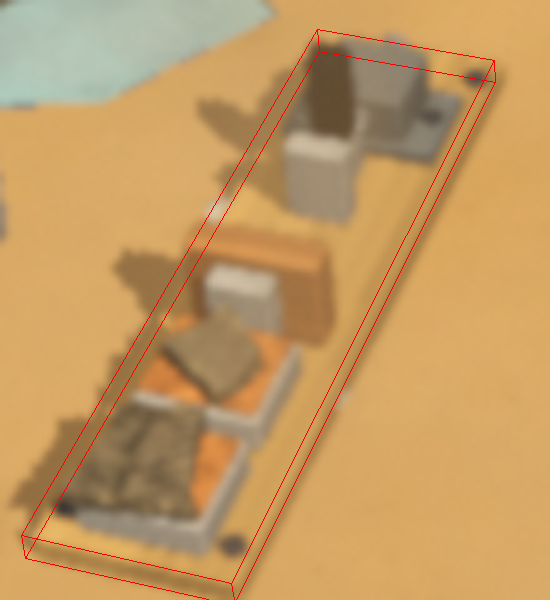

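Emit:
move_arm(moves=[[0,20,40,10,0.1],[0,40,80,20,0.21],[0,60,125,25,0.32],[0,80,170,25,0.43],[0,95,215,25,0.54],[0,110,260,25,0.65],[0,125,305,25,0.75],[0,140,350,25,0.86],[0,150,395,25,0.97],[0,160,440,25,1.07]])

```text
t: 1.1
tool_pos: [437.6, -145.3, 246.5]
tcp_rot: [1.0, -0.027, -0.001, 0.0]
force: [0.6, -0.6, 0.6]
gripper_width: 87.1
```

Emit:
move_arm(moves=[[0,2,40,-20,0],[0,4,80,-50,0],[0,5,123,-80,0],[0,5,123,-110,0],[0,5,123,-140,0],[0,5,123,-150,0],[0,5,123,-150,0],[0,5,123,-150,0],[0,5,123,-150,0],[0,5,123,-150,0]])

```text
t: 2.1
tool_pos: [443.5, -22.5, 97.7]
tcp_rot: [1.0, -0.027, 0.0, 0.0]
force: [-0.9, -0.5, 0.2]
gripper_width: 87.3
```

```bash
python3 - <<'E'
from h import *
for n in("top","side"): cv2.imwrite(f"pics/{n}1.png",vision.snapshot(n))
crop("pics/top1.png",320,230,100,100,6,"pics/t1.png")
crop("pics/side1.png",310,120,160,150,5,"pics/s1.png")
E
```

```text
(no output)
```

View pics/t1.png

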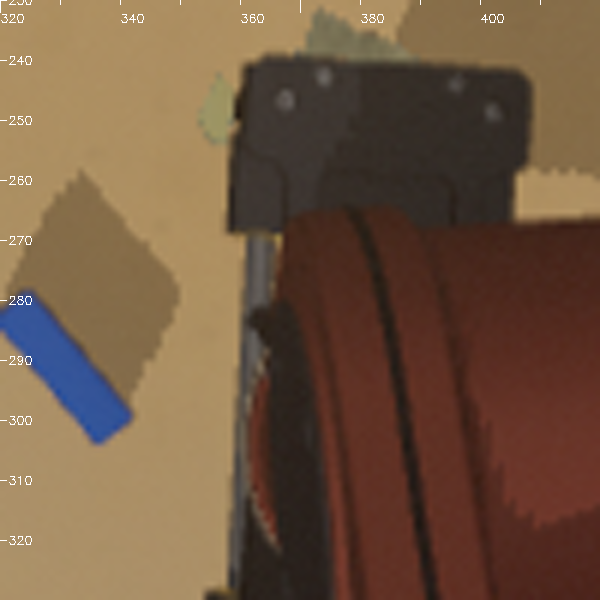

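View pics/s1.png

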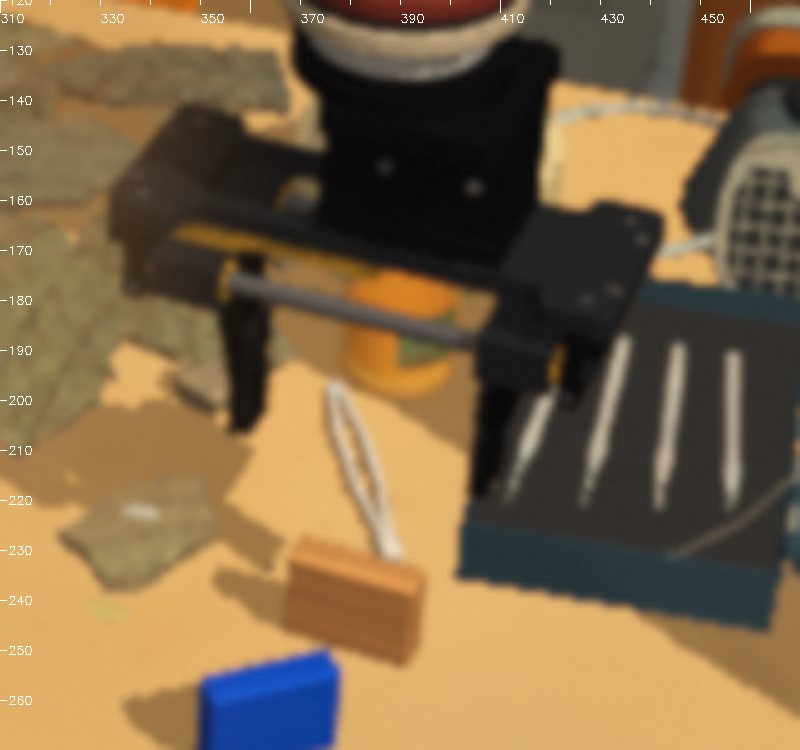

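The side view shows fingertips at about (358,206) and (406,219), open above the wooden spacer at about (389,240). I'll check these against the projection.

```bash
python3 - <<'E'
from h import *
c=np.array([443.5,-22.5]);u=np.array([np.cos(-.054),np.sin(-.054)])
for d in(-58,-43.5,43.5,58): print(d,proj("side",[*(c+u*d),97.7]))
# box x-range for body 190 over bed & obstacles
print(ray("top",(385,117),100),ray("top",(290,128),60),ray("top",(305,20),150), ray("top",(165,122),60))
E
```

```text
-58 [[410.6928033  217.84275373]]
-43.5 [[403.34793093 215.87710804]]
43.5 [[360.6011584  204.43715308]]
58 [[353.68957974 202.58746609]]
[777.14319403 -45.14608244 100.        ] [767.76052742 132.62715751  60.        ] [932.23775262 103.16944921 150.        ] [776.65186942 372.83233233  60.        ]
```

Emit:
move_arm(moves=[[0,-1,0,-30,0],[0,-1,0,-60,0],[0,-1,0,-85,0],[0,-1,0,-85,0],[0,-1,0,-85,0],[255,-1,0,-85,0],[255,-1,0,-85,0],[255,-1,0,-85,0],[255,-1,0,-85,0],[255,-1,0,-85,0]])

```text
t: 3.2
tool_pos: [442.3, -22.5, 12.6]
tcp_rot: [1.0, -0.027, 0.0, 0.0]
force: [-0.0, 0.6, 0.4]
gripper_width: 55.1
```

```bash
python3 - <<'E'
from h import *
np.set_printoptions(precision=1,suppress=True)
bed=np.array([657.3,128.6,.1])
def rel(p): 
    d=np.array(p[:2])-bed[:2];cs,sn=np.cos(bed[2]),np.sin(bed[2]);return np.array([d[0]*cs+d[1]*sn,-d[0]*sn+d[1]*cs])
for nm,z,l in [('in near(+y)',54,[(187,245),(325,268)]),('in far',54,[(193,223),(330,240)]),('carr face',49,[(213,264),(281,278)]),('jaw face',49,[(285,150),(350,160)]),('bedcorners',12,[(12,538),(238,590),(505,70)])]:
    for a,b in l:
        print(nm,'side',rel(ray("side",(195+a/5-.5,210+b/5-.5),z)))
for nm,z,l in [('in right(-y)',54,[(285,77),(299,195)]),('in left',54,[(254,80),(268,198)])]:
    for a,b in l: print(nm,'top',rel(ray("top",(210+a/4-.5,155+b/4-.5),z)))
E
python3 - <<'E'
import sys;sys.path.insert(0,'.')
from h import *
i=cv2.imread('pics/top0.png')[170:212,262:330];cv2.imwrite('pics/z1.png',cv2.resize(i,None,fx=11,fy=11,interpolation=cv2.INTER_CUBIC))
i=cv2.imread('pics/side0.png')[215:290,225:290];cv2.imwrite('pics/z2.png',cv2.resize(i,None,fx=8,fy=8,interpolation=cv2.INTER_CUBIC))
E
```

```text
in near(+y) side [20.2 34.2]
in near(+y) side [-33.7  32. ]
in far side [22.7 22.2]
in far side [-30.2  17.1]
carr face side [ 9.4 36.3]
carr face side [-17.7  36.6]
jaw face side [  6.8 -32. ]
jaw face side [-19.6 -33.2]
bedcorners side [ 42.9 151.9]
bedcorners side [-43.  152.4]
bedcorners side [ -46.2 -145.2]
in right(-y) top [24.1 18.8]
in right(-y) top [-33.8  17.1]
in left top [23.9 33.8]
in left top [-33.9  32. ]
```

View pics/z1.png

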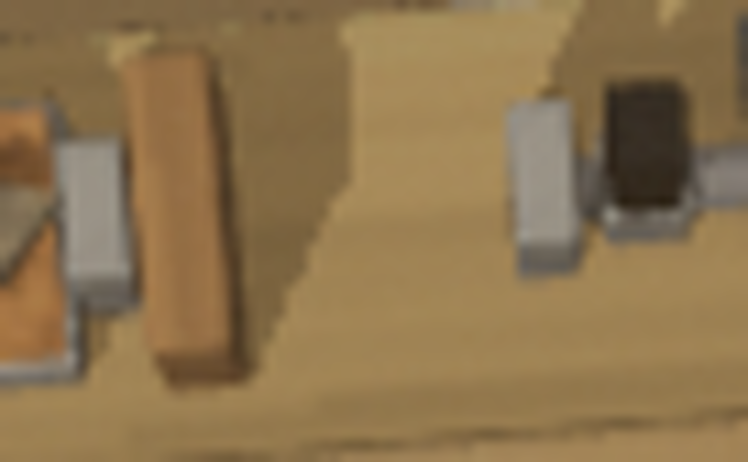

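View pics/z2.png

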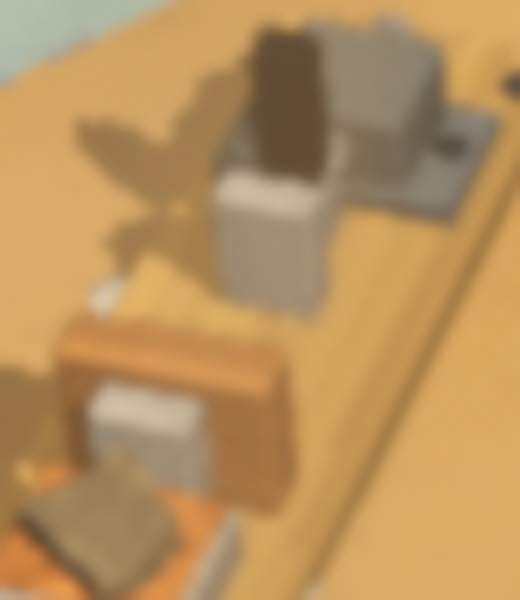

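Emit:
move_arm(moves=[[255,0,0,10,0],[255,0,0,30,0],[255,0,0,60,0],[255,10,0,90,0],[255,20,5,110,0],[255,30,15,110,0],[255,40,25,110,0],[255,50,35,110,0.05],[255,60,45,110,0.1],[255,60,45,110,0.15]])

```text
t: 4.2
tool_pos: [503.4, 24.5, 122.8]
tcp_rot: [0.999, 0.051, 0.0, -0.0]
force: [-0.6, -0.3, 0.4]
gripper_width: 53.7
```

The crops show the jaw plate's top at (309–314, 180–192) and spacer_in's top at (274–283, 175–202). The gap is about 69 mm, so two more spacers are needed. The first spare is in the grip at 53.7 mm.

Emit:
move_arm(moves=[[255,30,20,0,0],[255,60,45,0,0],[255,90,70,0,0],[255,120,90,0,0],[255,149,110,0,0],[255,149,110,-10,0],[255,149,110,-30,0],[255,149,110,-45,0],[255,149,110,-45,0],[255,149,110,-45,0]])

```text
t: 5.2
tool_pos: [652.2, 134.2, 77.8]
tcp_rot: [0.999, 0.051, -0.0, -0.0]
force: [0.3, -0.4, -0.4]
gripper_width: 53.8
```

```bash
python3 - <<'E'
from h import *
for n in("top","side"): cv2.imwrite(f"pics/{n}2.png",vision.snapshot(n))
crop("pics/top2.png",210,130,165,90,4,"pics/t2.png")
crop("pics/side2.png",190,130,130,140,5,"pics/s2.png")
E
```

```text
(no output)
```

View pics/t2.png

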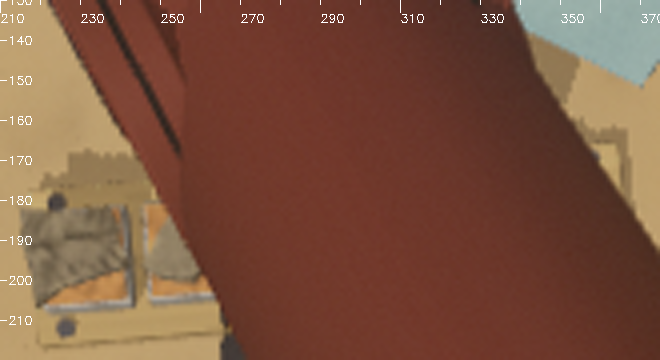

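View pics/s2.png

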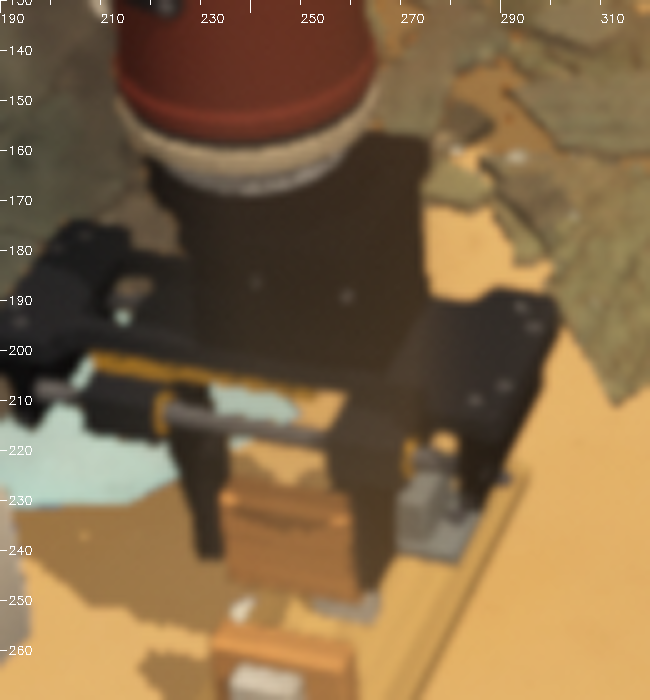

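The side view shows the held spacer's bottom edge from (236,246) to (262,250), upright, with spacer_in below it. I'll check how far apart they are.

```bash
python3 - <<'E'
from h import *
np.set_printoptions(precision=1,suppress=True)
bed=np.array([657.3,128.6,.1])
def rel(p): 
    d=np.array(p[:2])-bed[:2];cs,sn=np.cos(bed[2]),np.sin(bed[2]);return np.array([d[0]*cs+d[1]*sn,-d[0]*sn+d[1]*cs])
for z,l in [(65.2,[(228,582),(358,602)]),(54,[(215,638),(352,662),(222,616),(355,645)])]:
    for a,b in l: print(z,rel(ray("side",(190+a/5-.5,130+b/5-.5),z)))
E
```

```text
65.2 [22. 11.]
65.2 [-29.    8.4]
54 [20.6 30.3]
54 [-33.3  28.8]
54 [22.7 18.1]
54 [-31.2  19.7]
```

Emit:
move_arm(moves=[[255,-1,2,-10,0],[255,-1,2,-20,0],[255,-1,2,-30,0],[255,-1,2,-40,0],[255,-1,2,-46,0],[255,-1,2,-49,0],[255,-1,2,-51,0],[255,-1,2,-52,0],[255,-1,2,-52,0],[255,-1,2,-52,0]])

```text
t: 6.3
tool_pos: [652.1, 136.6, 27.2]
tcp_rot: [0.999, 0.051, 0.001, -0.0]
force: [0.3, 0.3, -0.7]
gripper_width: 53.9
```

```bash
python3 - <<'E'
from h import *
cv2.imwrite(f"pics/side3.png",vision.snapshot("side"))
crop("pics/side3.png",190,180,130,120,5,"pics/s3.png")
E
```

```text
(no output)
```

View pics/s3.png

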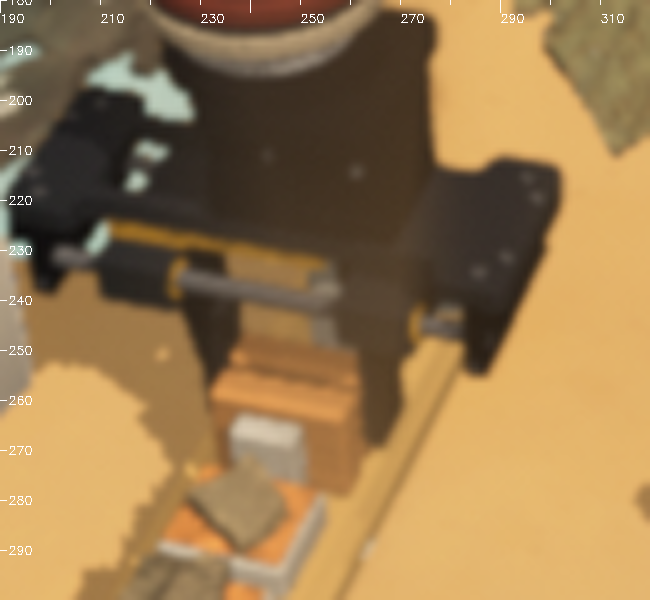

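The spare sits just behind spacer_in with its top at about (250,252). I'll lower it the last couple of millimetres.

Emit:
move_arm(moves=[[255,0,0,-1,0],[255,0,0,-2,0],[255,0,0,-2.5,0],[255,0,0,-2.5,0],[0,0,0,-2.5,0],[0,0,0,-2.5,0],[0,0,0,-2.5,0],[0,0,0,0,0],[0,0,0,20,0],[0,0,0,50,0]])

```text
t: 7.35
tool_pos: [650.8, 136.1, 76.1]
tcp_rot: [0.999, 0.051, -0.001, -0.0]
force: [-0.1, -0.6, -0.5]
gripper_width: 85.6
```

Emit:
move_arm(moves=[[0,0,0,30,0],[0,-20,0,45,0],[0,-60,-5,45,-0.05],[0,-100,-10,45,-0.1],[0,-140,-10,45,-0.15],[0,-189,-10,35,-0.2],[0,-189,-10,20,-0.2],[0,-189,-10,20,-0.2],[0,-189,-10,20,-0.2],[0,-189,-10,20,-0.2]])

```text
t: 8.35
tool_pos: [463.2, 126.5, 96.9]
tcp_rot: [0.999, -0.049, 0.0, -0.001]
force: [0.3, -0.1, 1.0]
gripper_width: 87.3
```

```bash
python3 - <<'E'
from h import *
for n in("top","side"): cv2.imwrite(f"pics/{n}4.png",vision.snapshot(n))
crop("pics/top4.png",210,150,165,150,4,"pics/t4.png")
crop("pics/side4.png",190,190,180,120,4,"pics/s4.png")
E
```

```text
(no output)
```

View pics/t4.png

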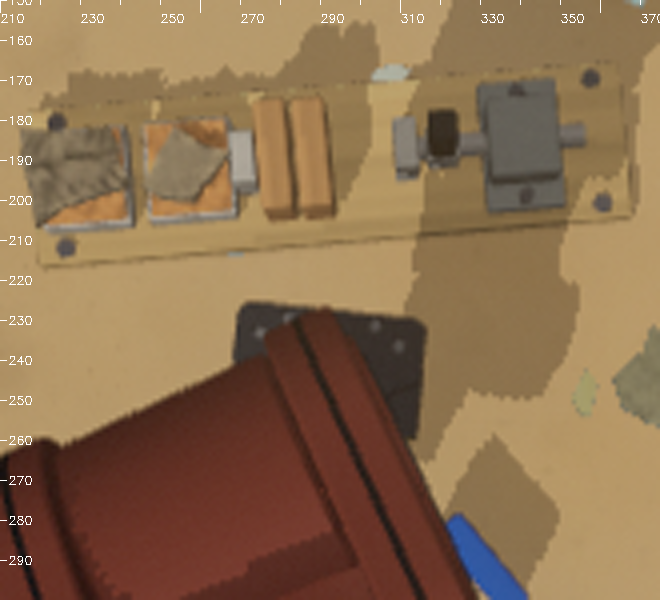

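View pics/s4.png

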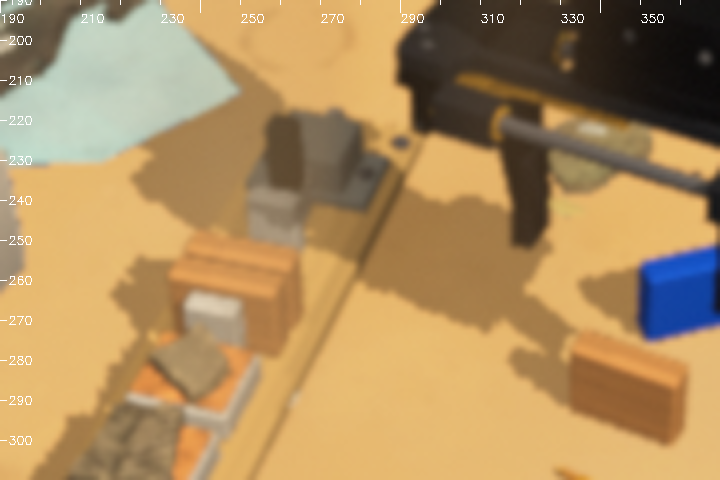

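Spacer_in (274–282) and the newly placed spacer (283–292) stand parallel in the top view, about 1 px apart, and there is room before the jaw face at 308. The next step is to grasp the middle spare.

Emit:
move_arm(moves=[[0,-1,-1,-30,0],[0,-1,-1,-60,0],[0,-1,-1,-84,0],[0,-1,-1,-84,0],[0,-1,-1,-84,0],[255,-1,-1,-84,0],[255,-1,-1,-84,0],[255,-1,-1,-84,0],[255,-1,-1,-84,0],[255,-1,-1,-84,0]])

```text
t: 9.45
tool_pos: [462.0, 125.4, 12.9]
tcp_rot: [0.999, -0.049, 0.0, -0.001]
force: [0.5, 0.2, -0.2]
gripper_width: 54.8
```

Emit:
move_arm(moves=[[255,0,0,10,0],[255,0,0,35,0],[255,0,0,70,0],[255,0,0,105,0],[255,30,0,115,0.05],[255,60,-5,115,0.1],[255,90,-5,115,0.15],[255,120,-8,115,0.2],[255,150,-9,115,0.2],[255,150,-9,115,0.2]])

```text
t: 10.45
tool_pos: [614.8, 115.4, 127.9]
tcp_rot: [0.999, 0.05, 0.0, -0.001]
force: [-0.6, 0.0, -1.3]
gripper_width: 53.5
```

Target is (653, 116), going down to tips at about 25.

Emit:
move_arm(moves=[[255,20,0,0,0],[255,38,1,-10,0],[255,38,1,-35,0],[255,38,1,-60,0],[255,38,1,-65,0],[255,38,1,-65,0],[255,38,1,-65,0],[255,38,1,-65,0],[255,38,1,-65,0],[255,38,1,-65,0]])

```text
t: 11.45
tool_pos: [653.2, 116.4, 63.7]
tcp_rot: [0.999, 0.05, 0.001, -0.001]
force: [-0.2, 0.1, -1.3]
gripper_width: 53.5
```

```bash
python3 - <<'E'
from h import *
cv2.imwrite(f"pics/side5.png",vision.snapshot("side"))
crop("pics/side5.png",190,150,130,140,5,"pics/s5.png")
E
```

```text
(no output)
```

View pics/s5.png

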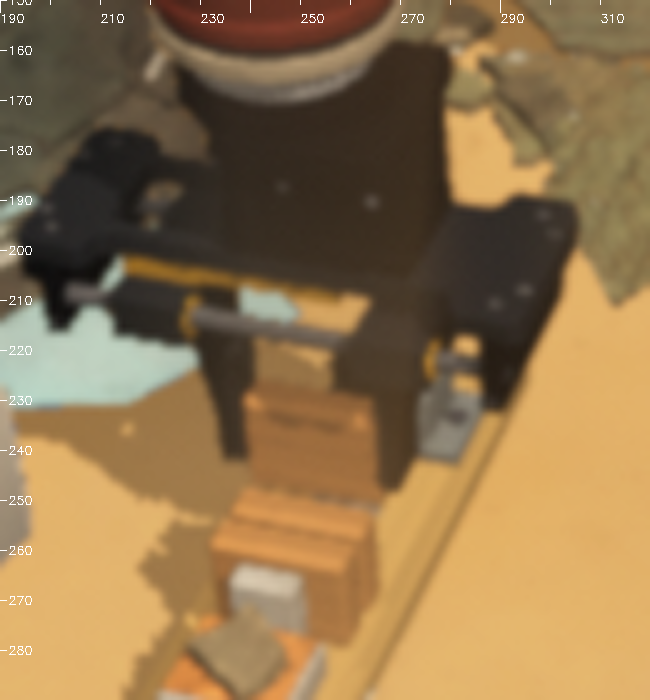

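The held spacer's lower edge is at about (240,246)–(266,250), just behind the second block and aligned with it. I'll lower and release it.

Emit:
move_arm(moves=[[255,0,0,-8,0],[255,0,0,-16,0],[255,0,0,-24,0],[255,0,0,-31,0],[255,0,0,-35,0],[255,0,0,-37,0],[255,0,0,-38.5,0],[255,0,0,-39,0],[255,0,0,-39,0],[255,0,0,-39,0]])

```text
t: 12.5
tool_pos: [653.1, 116.5, 25.1]
tcp_rot: [0.999, 0.05, 0.001, -0.001]
force: [-3.2, -1.0, 6.3]
gripper_width: 53.6
```

Emit:
move_arm(moves=[[0,0,0,0,0],[0,0,0,0,0],[0,0,0,0,0],[0,0,0,5,0],[0,0,0,30,0],[0,0,0,60,0],[0,-20,0,90,0],[0,-60,-20,110,0],[0,-100,-40,110,0],[0,-140,-60,110,0.1]])

```text
t: 13.5
tool_pos: [512.2, 56.2, 135.9]
tcp_rot: [0.995, 0.1, 0.002, -0.001]
force: [-0.1, -0.8, 0.6]
gripper_width: 86.9
```

```bash
python3 - <<'E'
from h import *
for n in("top","side"): cv2.imwrite(f"pics/{n}6.png",vision.snapshot(n))
crop("pics/top6.png",210,150,165,80,4,"pics/t6.png")
crop("pics/side6.png",195,200,130,120,5,"pics/s6.png")
E
```

```text
(no output)
```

View pics/t6.png

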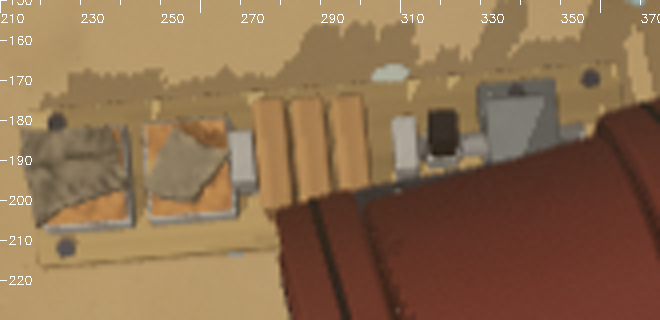

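View pics/s6.png

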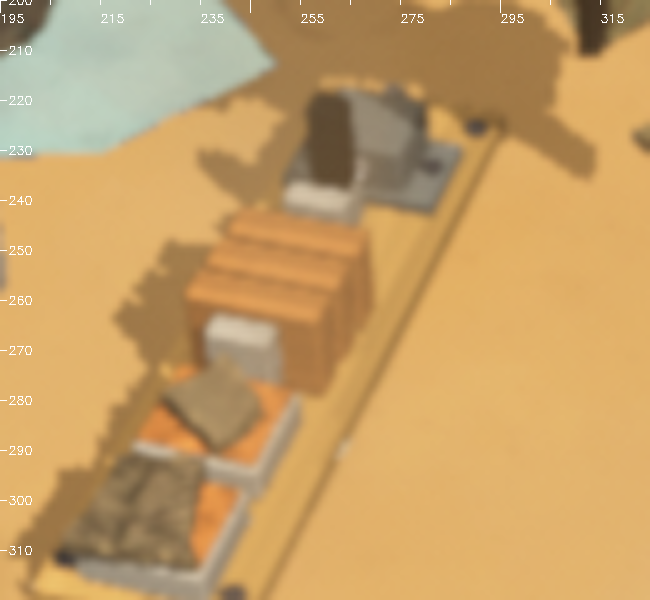

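All three blocks stand upright and parallel in the top view: 275–283, 283–292 and 293–302. The jaw face is at 308 and the post top is around (320,183). I'll grip the post next, with the fingers in front of and behind it.

```bash
python3 - <<'E'
from plant import telemetry
from h import *
s=telemetry.get_state();print(s['joint_positions'])
print(proj("top",[658.5,73,81]),proj("side",[658.5,73,81]))
i=cv2.imread("pics/top6.png")[165:205,300:345];cv2.imwrite('pics/z6.png',cv2.resize(i,None,fx=14,fy=14,interpolation=cv2.INTER_CUBIC))
E
```

```text
[ 0.42207122  0.17909757 -0.66938742  1.8799371   0.1242308   1.12586257
 -0.09219969]
[[320.63456927 181.80481129]] [[259.96818102 220.37189907]]
```

View pics/z6.png

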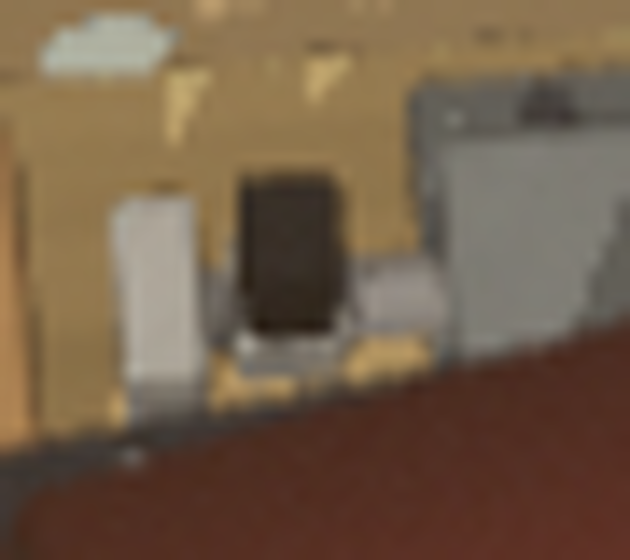

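The post top is centred at about (320.7,181.6). That matches the projection of (658.5, 73, 81).

Emit:
move_arm(moves=[[60,15,2,0,0.14],[110,30,4,0,0.28],[110,45,6,0,0.42],[110,60,8,0,0.56],[110,75,10,0,0.7],[110,90,12,0,0.84],[110,105,14,0,0.98],[110,120,15,0,1.12],[110,135,16,0,1.26],[110,146,17,0,1.4]])

```text
t: 14.6
tool_pos: [655.7, 70.4, 134.8]
tcp_rot: [0.695, 0.719, 0.0, 0.001]
force: [-0.0, -0.1, -0.0]
gripper_width: 49.6
```

```bash
python3 - <<'E'
from plant import telemetry
import numpy as np
s=telemetry.get_state();q=s['tcp_rot'];print(s['tool_pos'],np.arctan2(2*q[0]*q[1],q[0]**2-q[1]**2),s['joint_positions'])
E
```

```text
[655.7129439   70.40869935 134.76822556] 1.6060559302938169 [ 0.41986805  0.53923572 -0.82518147  1.51447512  0.40886833  1.26539761
  1.14825302]
```

Emit:
move_arm(moves=[[110,3,2.5,0,0.06],[110,3,2.5,-20,0.06],[110,3,2.5,-40,0.06],[110,3,2.5,-60,0.06],[110,3,2.5,-72,0.06],[110,3,2.5,-77,0.06],[110,3,2.5,-77,0.06],[110,3,2.5,-77,0.06],[110,3,2.5,-77,0.06],[110,3,2.5,-77,0.06]])

```text
t: 15.6
tool_pos: [659.2, 73.0, 58.6]
tcp_rot: [0.673, 0.74, 0.001, 0.002]
force: [-0.4, -0.2, -0.2]
gripper_width: 49.6
```

```bash
python3 - <<'E'
from h import *
cv2.imwrite(f"pics/side7.png",vision.snapshot("side"))
crop("pics/side7.png",190,150,130,140,5,"pics/s7.png")
E
```

```text
(no output)
```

View pics/s7.png

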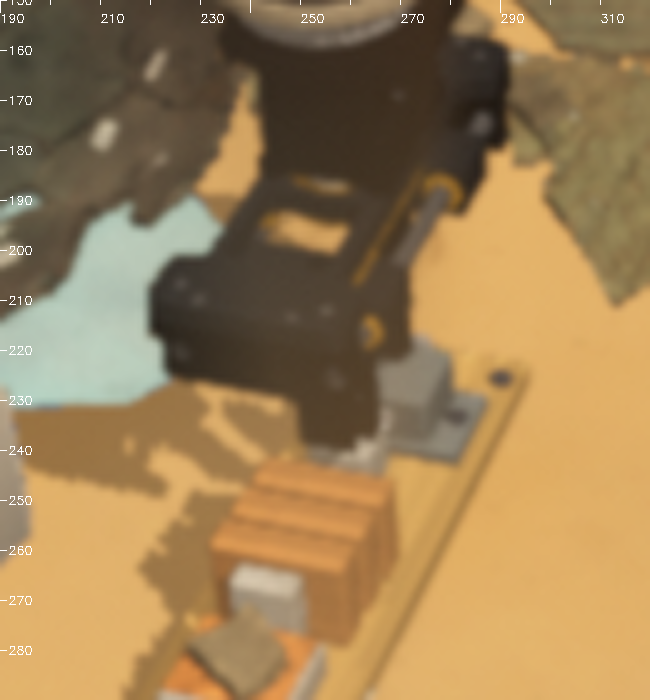

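The front finger is between the post and the stack, with its tip at about (257,238) clear above the jaw plate. I'll close the gripper.

Emit:
move_arm(moves=[[255,0,0,0,0],[255,0,0,0,0],[255,0,0,0,0],[255,0,0,0,0],[255,0,0,0,0],[255,0,0,0,0],[255,0,0,0,0],[255,0,0,0,0],[255,0,0,0,0],[255,0,0,0,0]])

```text
t: 16.65
tool_pos: [659.0, 73.0, 58.4]
tcp_rot: [0.673, 0.74, 0.001, 0.002]
force: [-0.4, 0.3, 0.4]
gripper_width: 13.6
```

Emit:
move_arm(moves=[[255,-0.2,2,0,0],[255,-0.4,4,0,0],[255,-0.6,6,0,0],[255,-0.8,8,0,0],[255,-1,10,0,0],[255,-1.2,12,0,0],[255,-1.3,13,0,0],[255,-1.4,14,0,0],[255,-1.5,15,0,0],[255,-1.5,15,0,0]])

```text
t: 17.65
tool_pos: [657.6, 88.2, 58.4]
tcp_rot: [0.673, 0.74, 0.001, 0.002]
force: [1.9, -1.3, -1.1]
gripper_width: 13.6
```

Emit:
move_arm(moves=[[255,-0.1,0.6,0,0],[255,-0.1,1.2,0,0],[255,-0.2,1.8,0,0],[255,-0.2,2.4,0,0],[255,-0.3,3,0,0],[255,-0.4,3.5,0,0],[255,-0.4,4,0,0],[255,-0.5,4.5,0,0],[255,-0.5,5,0,0],[255,-0.5,5,0,0]])

```text
t: 18.65
tool_pos: [657.2, 92.3, 58.4]
tcp_rot: [0.673, 0.74, 0.0, 0.002]
force: [1.4, -4.8, 0.9]
gripper_width: 13.6
```

```bash
python3 - <<'E'
from h import *
for n in("top","side"): cv2.imwrite(f"pics/{n}8.png",vision.snapshot(n))
crop("pics/side8.png",190,150,130,140,5,"pics/s8.png")
crop("pics/top8.png",210,150,165,80,4,"pics/t8.png")
E
```

```text
(no output)
```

View pics/s8.png

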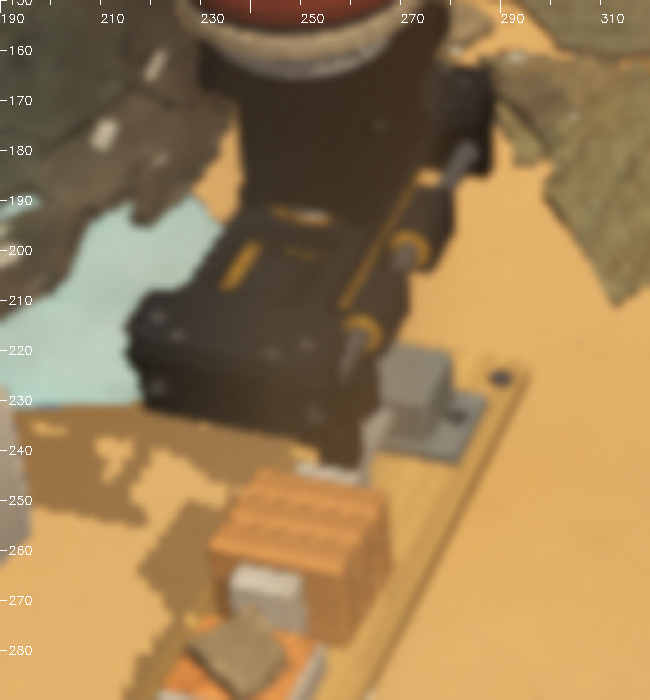

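View pics/t8.png

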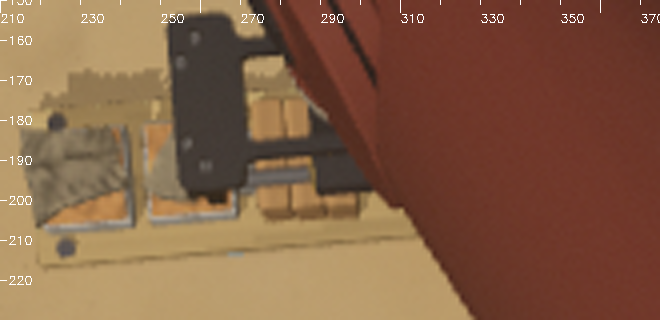

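The three blocks are closed up with the jaw touching them. The force is about 5 N, so the carriage spring has just been met. I'll press on slowly.

Emit:
move_arm(moves=[[255,-0.1,0.8,0,0],[255,-0.1,1.3,0,0],[255,-0.2,1.8,0,0],[255,-0.2,2.3,0,0],[255,-0.3,2.8,0,0],[255,-0.3,3.3,0,0],[255,-0.4,3.8,0,0],[255,-0.4,4.2,0,0],[255,-0.4,4.2,0,0],[255,-0.4,4.2,0,0]])

```text
t: 19.75
tool_pos: [656.9, 95.0, 58.4]
tcp_rot: [0.673, 0.739, -0.0, 0.002]
force: [0.8, -6.0, 1.4]
gripper_width: 13.7
```

Emit:
move_arm(moves=[[255,-0.1,1.8,0,0],[255,-0.2,2.4,0,0],[255,-0.2,2.8,0,0],[255,-0.2,3.2,0,0],[255,-0.3,3.6,0,0],[255,-0.3,4,0,0],[255,-0.3,4.4,0,0],[255,-0.4,4.8,0,0],[255,-0.4,4.8,0,0],[255,-0.4,4.8,0,0]])

```text
t: 20.75
tool_pos: [656.7, 97.3, 58.4]
tcp_rot: [0.674, 0.739, -0.002, 0.003]
force: [0.4, -9.5, 2.2]
gripper_width: 13.9
```

Emit:
move_arm(moves=[[255,-0.1,2.5,0,0],[255,-0.2,3,0,0],[255,-0.2,3.5,0,0],[255,-0.2,4,0,0],[255,-0.3,4.3,0,0],[255,-0.3,4.6,0,0],[255,-0.3,5,0,0],[255,-0.4,5,0,0],[255,-0.4,5,0,0],[255,-0.4,5,0,0]])

```text
t: 21.75
tool_pos: [656.7, 97.3, 58.4]
tcp_rot: [0.675, 0.738, -0.004, 0.005]
force: [-1.0, -15.4, 5.0]
gripper_width: 13.8
```

```bash
python3 - <<'E'
from h import *
for n in("top","side"): cv2.imwrite(f"pics/{n}9.png",vision.snapshot(n))
crop("pics/side9.png",190,190,120,140,5,"pics/s9.png")
a=cv2.imread("pics/side8.png")[240:330,195:265];b=cv2.imread("pics/side9.png")[240:330,195:265]
cv2.imwrite("pics/cmp9.png",cv2.resize(np.hstack([a,b]),None,fx=5,fy=5,interpolation=cv2.INTER_CUBIC))
E
```

```text
(no output)
```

View pics/cmp9.png

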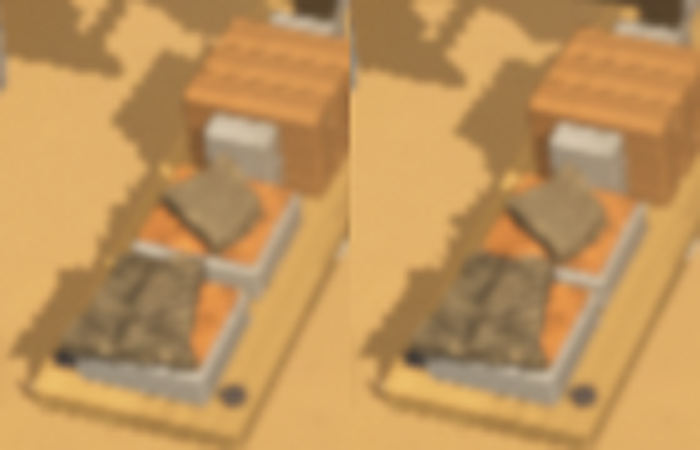

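View pics/side9.png

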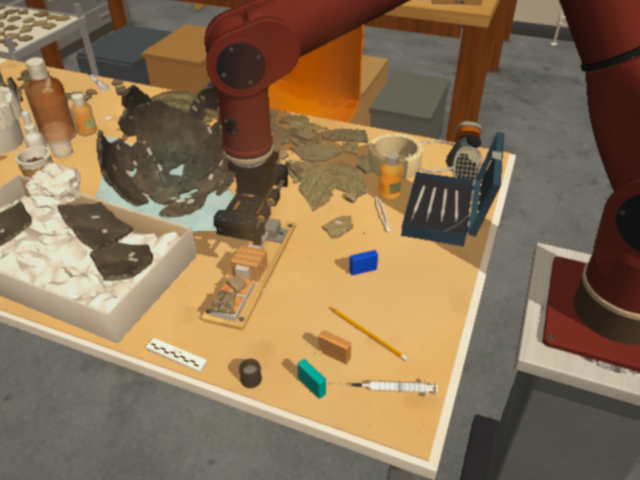

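View pics/top9.png

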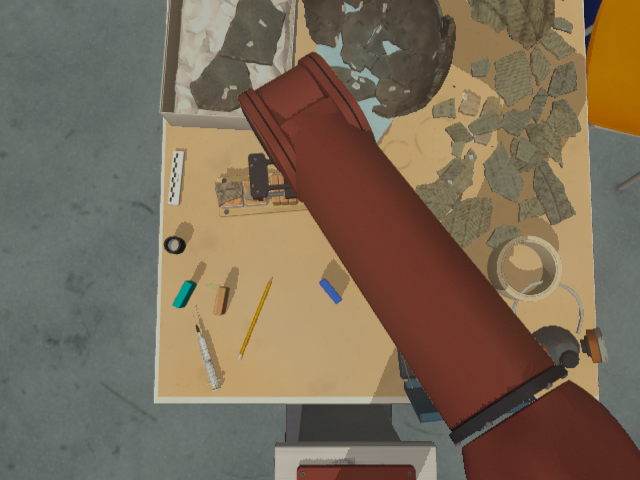

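```bash
python3 - <<'E'
from plant import telemetry
s=telemetry.get_state();print(s['t'],s['tool_pos'],s['force'],s['wrist_torque'])
E
```

```text
21.85 [656.73641875  97.36584469  58.4041701 ] [ -1.42993078 -14.88566613   3.92153956] [-2.8813615   0.14406908  0.0651639 ]
```

The side view shows the cradles and sherds closed together at about (235,285). The three blocks are clamped at about (250,262), the left spare still stands at (335,346), and the loupe (250,373) and bottle (391,178) have not moved. The force holds at 15 N with no further travel, so I'm handing it in.

```bash
python3 -c "
from plant import workorder
print(workorder.close_job())"
```

```text
the job is handed in; nothing more can be done
None
```

The join is closed and I handed the job in at about 22 s, with the gripper still holding the jaw pushed home. The hand-in gave no verdict.

**What I did:** I measured the gap at about 69 mm, so two spare spacers were needed besides the one already in the press. I stood the right and middle spares upright in line with it, gripped the jaw post from front and back, and pushed slowly.

**Last checks:**
- **Push:** The jaw moved about 24 mm of its 34 mm stroke. When I pushed further, the force rose from 9.5 to 15 N with no more travel, so the carriage is on its hard stop. The highest reading after a move was about 16 N, well under the 60 N limit.
- **Pictures:** The side view shows the sherd cradles together and the three blocks upright and flush. The unused left spare stands clear. In the side view the loupe and bottle have not moved.
- **Disagreement:** The two cameras differed by about 2–3 mm in x, against a placement tolerance of 13 mm. I took values between the two.
- **Not checked:** I could not read the carriage travel or the individual contact forces directly. In the last top view the arm hid the bottle and most of the press.

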